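# Park the bench lamp with the weak spring hinge

## Robot

A 7-joint arm with a two-finger parallel gripper is mounted at the origin on the work surface. World frame = base frame: x ahead of the robot, y to its left, z up, the work surface at z = 0. Lengths are in m, angles in rad, forces in N, time in s.
With the tool pointing down it reaches from about 0.425 to 0.875 m from the base axis. Payload 8.4 kg.
Tool frame: the origin (TCP) lies between the finger pads; the fingertips stand 11 mm ahead of it and the grasp point (between the pads) lies 8 mm behind it; z points along the fingers, y is the line along which they close (so a half turn about z gives the same grasp; the last joint's range is limited). The gripper opens to 85 mm and grips with 20 to 120 N. Pads are 22 mm wide; open, the fingers measure 114 mm over their backs; the gripper's body (76 mm by 85 mm) begins 54 mm behind the grasp point. The pads swing forward as they close: fully open they stand 13 mm farther back than shut.
Start: joints at [-1.383, 0.333, 0.04, 1.465, -0.013, 1.343, -0.059], TCP at [0.184, 0.623, 0.203] pointing down, gripper open.
Joint ranges: [-2.58, 2.58], [-0.38, 2.09], [-1.3, 1.39], [0.25, 2.4], [-1.5, 4.64], [0.08, 2.09], [-2.65, 2.65]. Speed limits (rad/s): [2.22, 2.22, 2.79, 2.79, 3.14, 3.14, 3.14].

## Interface

Orientations are given as a rotation vector (axis times angle).
In Python, from workcell import env, readout, vision gives the robot as it stands. Calls block until the motion is done:
- env.move_ptp(position, orientation): joint-space move of the TCP to a pose.
- env.move_l(position, rot=None, vel=0.15, contact_N=None): straight line of the TCP; rot=None keeps the orientation; vel is the mean speed in m/s. With contact_N (N) it stops when the force on the tool has changed by that much, and returns True; else False.
- env.movej(angles): joint-space move.
- env.gripper_open() and env.clamp(grasp_force=None): open the fingers fully, or close them until they stop; grasp_force is the grip in N (None keeps the last).
- env.wait(seconds).
- env.inverse_kinematics(position, orientation): joint angles nearest the present ones, or None.
- readout.get_state(): the state.
- vision.snapshot(name): name is "side" or "top" or "wrist"; returns a dict with "img" (384x512x3 uint8, red, green, blue), "camera_matrix" (3x3 intrinsics, pixels), "k1" (the pictures are not rectified: a ray, as slopes to the right and down, at radius r is drawn at 1 + k1 r^2 times it, then the intrinsics apply), "eye" and "rotation" of the camera in the world. Camera axes: x right, y up, looking along -z (the intrinsics and any distortion apply to the point x, -y, -z); pixel columns grow to the right and rows downward; lengths in m; the calibration is good to about 2 mm. A picture is of the moment at which its call begins. There is no depth.
A pose or a line that the arm cannot do raises env.IKError and nothing moves.
- env.hand_in(): hands the job in; it is judged then, once.
The state is a dict: "time_s": time; "qpos": joint angles; "joint_velocities": joint speeds; "joint_torque": joint torques, N m; "position": TCP position; "tool_rot": TCP orientation; "ft_force": force on the tool from outside, world axes, zero at the start; "ft_torque": the same for the moment, N m; "gripper_width": finger opening in m; "grip_force": force on a finger pad.
Only numpy, scipy, OpenCV 4.12 (cv2) and the standard library are available. Lean on these libraries where they do the work, as an engineer would, in place of code of your own. Each camera call takes 0.05 s, during which the arm holds its last target. There are 200 camera calls.

## Task

The bench lamp's hinge spring is too weak for its head and the mast has flopped over: lift the lamp by its grip bar, foot kept roughly level, and balance the mast upright in the open air, well away from the fork and with nothing touching it, off its stops, for 5 seconds. Then, still balanced and with the foot clear of the bench, bring the mast between the prongs of the wooden parking fork to the middle of the slot and keep it there a second before you set the foot gently down square to the fork and let go, so that the fork keeps the mast upright. Do not fling the mast about or ram the fork, and leave the other things alone.

Things in the scene. Friction and masses are not known exactly. Their poses are not given: they have to be found in the camera images.
- lamp: Bench lamp's foot. Origin on its underside below the grip bar's centre; +x towards the mast, z up. Grey plate 320 mm long (x -150 to +170), 100 wide, 10 thick; dark ballast block at x -150 to -80, 90 wide, top 45 high. Whole lamp nominally 0.80 kg (foot 0.54), centre of mass at about the grip in x and y. Starts flat on the bench.
- lamp_grip (a point): Centre of the lamp's wooden grip bar, 75 mm above the foot's underside; axes as lamp. Bar along x 80 mm long, 20 mm wide (y), 24 mm high, on two thin posts. Grip from above, fingers closing along the lamp's y.
- lamp_hinge (a point): Hinge of the mast on the foot: at x +140, y 0, 75 mm above the underside (level with the grip), axis along the lamp's x. Rolling the foot by +0.05 rad about x makes the spring push the lean towards positive; 0.035 to 0.06 lifts the mast off the -0.30 stop. Accelerating the foot sideways also steers it.
- mast (a joint): Mast angle to the foot, rad: 0 = square, positive = leaning to the lamp's -y; stops at -0.30 and +0.30, starts on -0.30. Spring to 0: 0.49 N m/rad, damping 0.004 N m s/rad, dry friction 0.0005 N m. Weight about 0.55 N m per rad from vertical beats the spring: upright is unstable, time constant 0.47 s (0.4 to 0.55).
- mast_mid (a point): Point on the mast's axis 135 mm above the hinge, where the fork takes it (210 mm above the bench when the foot stands there). Axes turn with the mast. The mast is a 16 mm steel rod.
- mast_head (a point): Centre of the white lamp head (50 x 180 x 30 mm, long side along the lamp's y), 240 mm above the hinge on the mast's axis; its z is the mast's direction. Mast with head: 0.26 kg (varies a few percent), centre of mass 217 mm above the hinge, inertia about the hinge 0.0136 kg m2.
- fork: Dark wooden parking fork fixed to the bench. Origin on the bench under the slot's middle; +x points into the slot, its open mouth looks to -x. Prongs along x from -35 mm (tips) to a crosspiece at +46, 14 mm thick, z 198 to 222, 52 mm apart inside. Post at x +76 to +100, foot board 12 mm high from x +60. Parked, the lamp's x runs along the fork's x.
- fork_slot (a point): Middle of the fork's slot at prong height (210 mm above the bench), where mast_mid comes when parked; axes as fork.
- bench_block: Bystander: steel bench block 70 x 70 x 22 mm, origin at the centre of its underside.
- mandrel: Bystander: upright tapered ring mandrel on a round wooden foot of 56 mm diameter, 182 mm tall, origin 12 mm above its underside.
- bur_pot: Bystander: white ceramic pot, 64 mm diameter, 70 mm high, origin at the centre of its underside.
Mind the look-alikes: they are no part of the job. What is shaped like the fork but yellow is not meant.

How it is judged:
By the outcome, as a careful person would: the job done as asked, in the order asked, and still so for the second after the job is handed in, with the robot touching nothing.
It also fails if it takes over 72 s, if anything falls off the work surface, if the arm or the gripper's body presses on something with over 40 N, if the wrist force passes 120 N, or if a joint passes its speed limit or range.

## Working session

There is one attempt and no reset: what is moved stays moved. The work goes in short steps, each a Python script; the robot and the scene stay as the last script left them, time stands still between calls to the robot, and variables do not carry over. Pictures are saved under pics/ and viewed, at most 10 in all, crops included, and the job is handed in when it is done.

```bash
ls; mkdir -p pics; python3 - <<'E'
from workcell import env, readout, vision
import cv2, numpy as np
S={}
for n in ("side","top","wrist"):
    s=vision.snapshot(n); S[n]=s
    cv2.imwrite(f"pics/a_{n}.png",s["img"][:,:,::-1])
    print(n,s["camera_matrix"].tolist(),s["k1"],np.round(s["eye"],4).tolist(),np.round(s["rotation"],4).tolist())
big=cv2.hconcat([cv2.resize(S[n]["img"],(400,300)) for n in ("side","wrist")])
np.save("a.npy",S,allow_pickle=True)
cv2.imwrite("pics/a_top2.png",cv2.resize(S["top"]["img"][:,:,::-1],(800,600),interpolation=cv2.INTER_CUBIC))
cv2.imwrite("pics/a_side2.png",cv2.resize(S["side"]["img"][:,:,::-1],(800,600),interpolation=cv2.INTER_CUBIC))
st=readout.get_state(); print(st)
E
```

```text
pics
side [[420.09236706229206, 0.0, 258.93600873700495], [0.0, 420.09236706229206, 189.82342973497236], [0.0, 0.0, 1.0]] 0.029129473203791986 [0.5042, -0.8053, 1.0993] [0.6513, -0.0613, -0.153]
top [[384.58100375519933, 0.0, 256.26850011198707], [0.0, 384.58100375519933, 187.58059269331667], [0.0, 0.0, 1.0]] 0.04532749129252672 [0.5588, -0.1, 1.2465] [0.0426, -0.022, -1.5974]
wrist [[326.16531310480883, 0.0, 253.47549572577054], [0.0, 326.16531310480883, 193.65350767270937], [0.0, 0.0, 1.0]] -0.06557054275308452 [0.1162, 0.6423, 0.3723] [-0.2367, -0.174, 1.2755]
{'time_s': 0.15, 'qpos': array([-1.38316756,  0.33377155,  0.03989411,  1.46605057, -0.01336167,
        1.34333211, -0.05850495]), 'joint_velocities': array([-0.00230167, -0.0016166 , -0.00080706, -0.00351282,  0.00045058,
        0.00186387, -0.00049207]), 'joint_torque': array([ 2.04357937e-03, -6.59043288e+01,  1.36732578e+00, -4.05869472e+01,
        1.70843775e-02,  9.73232556e-03, -1.77066102e-05]), 'position': array([0.18382973, 0.6230507 , 0.20211968]), 'tool_rot': array([-4.49044792e-01, -3.10927653e+00,  2.03449209e-03]), 'ft_force': array([ 0.40459664, -0.33995057,  0.0767429 ]), 'ft_torque': array([0.02671598, 0.06576542, 0.03248816]), 'grip_force': 0.0, 'gripper_width': 0.08508494859813011}
```

View pics/a_top2.png

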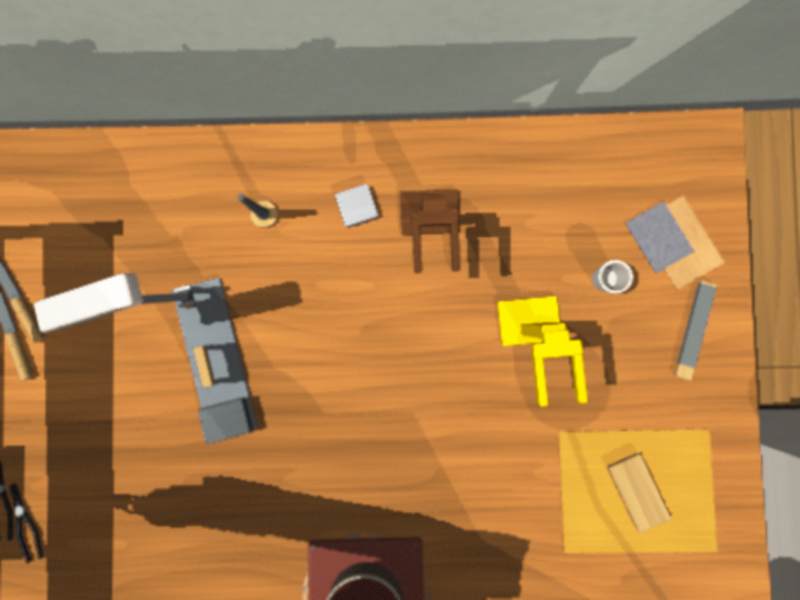

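View pics/a_side2.png

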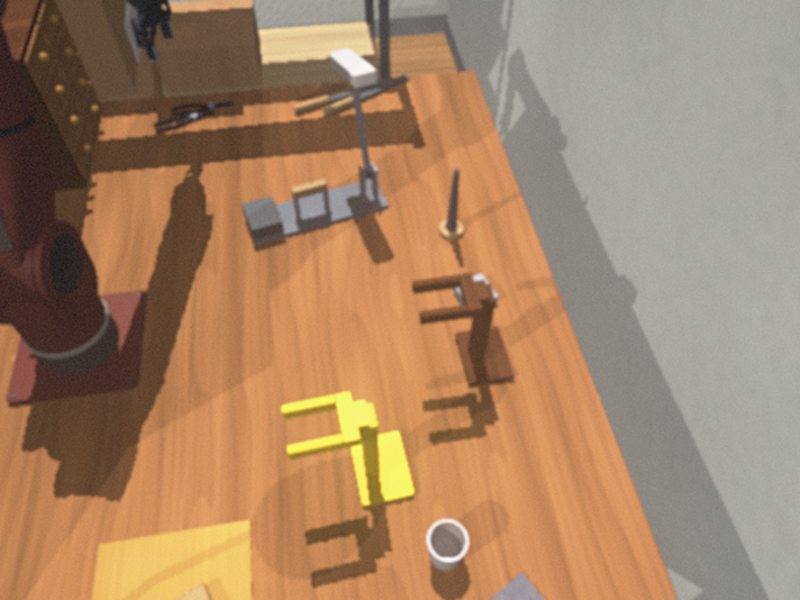

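The top view shows the lamp foot at about (215,360), with the mast leaning left and its head at (88,303). The dark fork is at (432,230) with its mouth facing down (−x), and the yellow decoy is at (560,350). The side view shows the same things. Next I'll look at enlarged crops and check the interface timing.

View pics/mos.png

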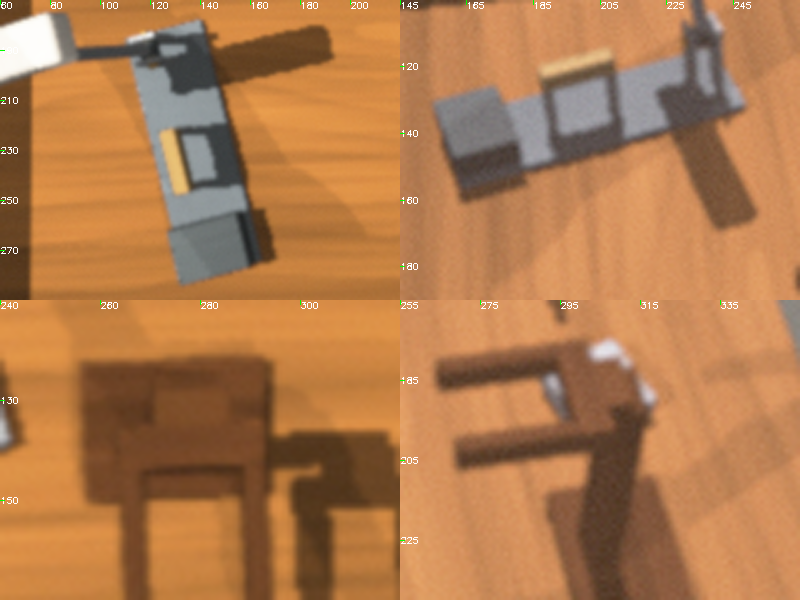

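The crops give clear corner points for the lamp's foot, bar and ballast, and for the fork's prong tips and crosspiece. Every move takes at least 0.25 s, so one control cycle with a picture is 0.3 s. Now I'll fit the poses from both views.

```bash
cat > h.py <<'E'
import numpy as np, cv2
from scipy.spatial.transform import Rotation as R
def project(s,P):
    P=np.atleast_2d(P); c=(P-s["eye"])@R.from_rotvec(s["rotation"]).as_matrix()
    return cv2.projectPoints(np.c_[c[:,0],-c[:,1],-c[:,2]],np.zeros(3),np.zeros(3),np.array(s["camera_matrix"]),np.array([s["k1"],0,0,0.]))[0][:,0]
E
cat > m.py <<'E'
from h import *
from scipy.optimize import least_squares
S=np.load("a.npy",allow_pickle=True).item()
t1=lambda u,v:(60+u/2.5,170+v/2.5); s1=lambda u,v:(145+(u-400)/3.3333,100+v/3.3333)
t2=lambda u,v:(240+u/5,110+(v-300)/5); s2=lambda u,v:(255+(u-400)/4,165+(v-300)/4)
L=[("top",t1(161,130),(.04,.01,.087)),("top",t1(176,127),(.04,-.01,.087)),("top",t1(191,191),(-.04,-.01,.087)),("top",t1(175,195),(-.04,.01,.087)),
("top",t1(169,230),(-.08,.045,.045)),("top",t1(237,212),(-.08,-.045,.045)),("top",t1(249,264),(-.15,-.045,.045)),("top",t1(180,285),(-.15,.045,.045)),("top",t1(206,20),(.17,-.05,.01)),
("side",s1(434,102),(-.15,.045,.045)),("side",s1(499,87),(-.08,.045,.045)),("side",s1(519,133),(-.08,-.045,.045)),("side",s1(457,150),(-.15,-.045,.045)),("side",s1(462,200),(-.15,-.05,0)),("side",s1(745,107),(.17,-.05,0)),
("side",s1(540,68),(-.04,.01,.087)),("side",s1(612,48),(.04,.01,.087)),("side",s1(545,83),(-.04,-.01,.063)),("side",s1(614,63),(.04,-.01,.063))]
F=[("top",t2(146,466),(.046,.026,.222)),("top",t2(244,464),(.046,-.026,.222)),("top",(270,173.5),(-.035,.026,.222)),("top",(264.3,173.5),(-.035,.04,.222)),("top",(290,173),(-.035,-.026,.222)),("top",(295.3,172.8),(-.035,-.04,.222)),
("side",s2(436,360),(-.035,.04,.222)),("side",s2(440,390),(-.035,.026,.198)),("side",s2(455,437),(-.035,-.026,.222)),("side",s2(458,468),(-.035,-.04,.198))]
for nm,pts,x0 in (("lamp",L,(.6,.3,0,.2)),("fork",F,(.7,-.2,0,0))):
    def res(p,split=False):
        o=[]
        for n,uv,X in pts:
            o.append(project(S[n],R.from_rotvec([0,0,p[3]]).apply(X)+p[:3])[0]-uv)
        return np.array(o) if split else np.ravel(o)
    r=least_squares(res,x0,loss="soft_l1"); print(nm,r.x.round(4)); print(res(r.x,True).round(1).tolist())
E
python3 m.py
```

```text
lamp [0.4782 0.2951 0.0036 0.2271]
[[-0.6, -0.3], [-0.1, -0.8], [0.2, -0.4], [0.1, -0.3], [-0.9, -0.3], [0.3, -0.6], [0.9, 0.8], [-0.0, -0.1], [-1.4, -1.5], [-0.9, -0.5], [-1.0, -1.2], [-0.0, 2.1], [-1.4, 2.5], [-0.3, -2.6], [0.5, 1.1], [-1.2, -0.8], [-0.7, -0.6], [-0.1, 3.6], [1.1, 3.7]]
fork [ 0.6733 -0.1511  0.0024  0.003 ]
[[0.0, -0.3], [-0.1, -0.5], [0.2, -0.3], [0.6, -0.2], [-0.3, -0.4], [-0.3, -0.4], [-0.3, -1.0], [-0.6, 1.0], [-0.7, -0.6], [-0.7, 1.3]]
```

Both fits are good: lamp grip at (0.478, 0.295) with yaw 0.227, and fork slot at (0.673, −0.151) with yaw ≈ 0.003. I'll hover over the grip and check it with the wrist camera.

```bash
cat >> h.py <<'E'
def tool(grip,yaw,phi=0.):
    """TCP pose that holds the grip bar's centre at grip with the foot at yaw, rolled phi about the lamp's x."""
    L=R.from_euler("z",yaw)*R.from_euler("x",phi); T=L*R.from_euler("y",np.pi)
    return np.array(grip)+T.apply([0,0,.008]), T.as_rotvec()
E
python3 - <<'E'
from h import *
from workcell import env, readout, vision
for g in ((.43,.05,.105),(.533,-.151,.095),(.42,.05,.105)):
    p,r=tool(g,.003); q=env.inverse_kinematics(p,r); print(g,None if q is None else np.round(q,2))
p,r=tool((.478,.295,.175),.2271)
env.move_ptp(p,r); s=vision.snapshot("wrist"); im=cv2.resize(s["img"],None,fx=1.5625,fy=1.5625,interpolation=cv2.INTER_CUBIC)[:,:,::-1].copy()
Lz=R.from_rotvec([0,0,.2271])
for X in [(a,b,.087) for a in (-.04,.04) for b in (-.01,.01)]+[(a,b,.045) for a in (-.15,-.08) for b in (-.045,.045)]+[(.17,.05,.01),(.17,-.05,.01)]:
    u=project(s,Lz.apply(X)+[.4782,.2951,0])[0]; print(X,u.round(1)); cv2.circle(im,tuple((u*1.5625).round().astype(int).tolist()),3,(0,255,0),1)
cv2.imwrite("pics/w1.png",im); np.save("w1.npy",s,allow_pickle=True); print(readout.get_state()["time_s"],readout.get_state()["qpos"].round(2))
E
```

```text
(0.43, 0.05, 0.105) [-0.89 -0.06  0.66  2.13  0.04  1.06  1.32]
(0.533, -0.151, 0.095) [-0.64  0.36  1.01  1.88 -0.34  1.09  2.07]
(0.42, 0.05, 0.105) [-0.89 -0.09  0.65  2.15  0.06  1.07  1.3 ]
(-0.04, -0.01, 0.087) [238.9 144.1]
(-0.04, 0.01, 0.087) [265.  144.2]
(0.04, -0.01, 0.087) [240.  240.6]
(0.04, 0.01, 0.087) [264.  240.7]
(-0.15, -0.045, 0.045) [197.2   4. ]
(-0.15, 0.045, 0.045) [307.2   4. ]
(-0.08, -0.045, 0.045) [200.   91.8]
(-0.08, 0.045, 0.045) [304.4  91.9]
(0.17, 0.05, 0.01) [294.8 315.5]
(0.17, -0.05, 0.01) [209.9 315.4]
4.0333 [-0.87  0.18  0.26  1.74 -0.05  1.23  1.21]
```

View pics/w1.png

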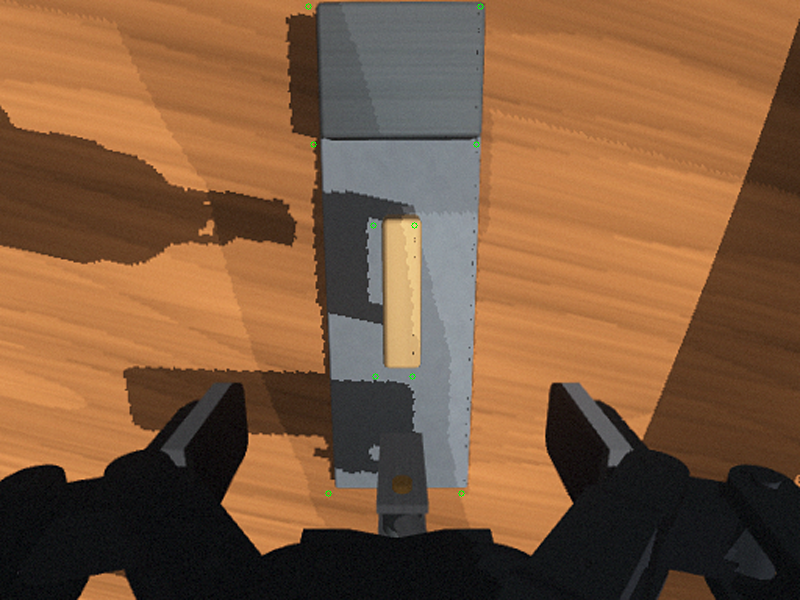

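The wrist picture puts the bar centre at (402,292), against a predicted (394,301). So the grip is about 4.5 mm further to lamp −x and 4 mm further to +y, at (0.473, 0.298). I'll grasp it, lift, and carry it slowly with the mast still on its stop.

```bash
python3 - <<'E'
from h import *
from workcell import env, readout, vision
T=lambda: readout.get_state()
g=np.array([.473,.298,.077]); yaw=.225
p,r=tool(g+[0,0,.05],yaw); env.move_l(p,r,vel=.12)
p,r=tool(g,yaw); env.move_l(p,r,vel=.08); s=T(); print(s["time_s"],s["ft_force"].round(2))
env.clamp(90); s=T(); print(s["time_s"],s["gripper_width"],s["grip_force"],s["ft_force"].round(2),s["position"].round(4))
p,r=tool(g+[0,0,.04],yaw,-.03); print(env.move_l(p,r,vel=.04)); s=T(); print(s["time_s"],s["gripper_width"],s["ft_force"].round(2),s["ft_torque"].round(3))
p,r=tool((.43,.05,.115),.003,-.03); env.move_l(p,r,vel=.08)
p,r=tool((.43,.05,.115),.003,0); env.move_l(p,r,vel=.08); s=T(); print(s["time_s"],s["position"].round(4),p.round(4),s["ft_force"].round(2),s["ft_torque"].round(3))
s=vision.snapshot("top"); w=vision.snapshot("wrist"); np.save("t2.npy",s,allow_pickle=True);
im=np.vstack([cv2.resize(s["img"],None,fx=1.0,fy=1.0)[:300],w["img"][84:]])[:,:,::-1]
cv2.imwrite("pics/t2.png",im)
E
```

```text
5.3583 [ 0.2   0.2  -0.29]
6.125 -4.641889656359898e-05 0.0 [-0.4  -0.1   0.25] [0.473 0.298 0.069]
False
7.275 0.00015376421657833076 [-0.55 -0.09  0.45] [ 0.04  -0.013  0.032]
10.825 [0.43   0.0496 0.107 ] [0.43  0.05  0.107] [-0.26 -0.71  0.15] [-0.012 -0.037  0.004]
```

View pics/t2.png

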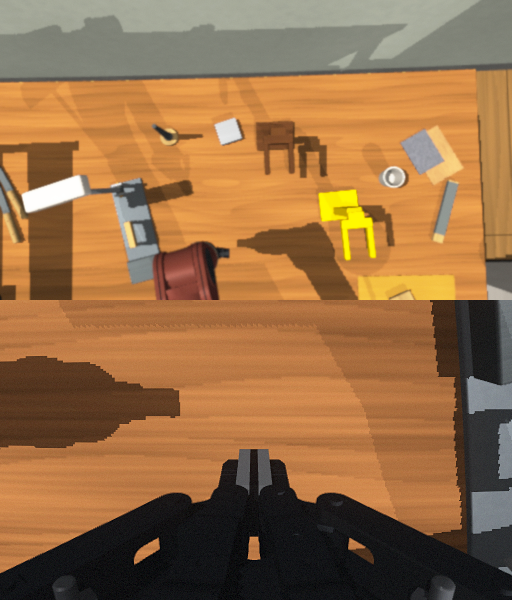

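The fingers closed on nothing: the wrist view shows shut fingertips at (254,234 native), and the top view shows the lamp where it was. I'll check where the TCP projects in the wrist image.

```bash
python3 - <<'E'
from h import *
from workcell import readout
s=np.load("w1.npy",allow_pickle=True).item()
p,r=tool((.478,.295,.175),.2271)
T=R.from_rotvec(r)
for X in ((0,0,0),(0,0,.011),(0,0,-.008),(.011,0,.011),(-.011,0,.011),(0,0,.1)): print(X,project(s,T.apply(X)+p).round(1))
print(T.inv().apply(s["eye"]-p), (T.inv()*R.from_rotvec(s["rotation"])).as_matrix().round(3))
t=np.load("t2.npy",allow_pickle=True).item()
st=readout.get_state(); print(st["position"],st["tool_rot"],st["gripper_width"])
for X in ((.473,.298,.087),): print(project(t,X), project(np.load("a.npy",allow_pickle=True).item()["side"],X))
E
```

```text
(0, 0, 0) [[251.2 232.8]]
(0, 0, 0.011) [[251.3 225.7]]
(0, 0, -0.008) [[251.1 238.5]]
(0.011, 0, 0.011) [[251.3 208.1]]
(-0.011, 0, 0.011) [[251.3 242.7]]
(0, 0, 0.1) [[252.  187.8]]
[ 0.07067803  0.00128924 -0.17034804] [[ 0.001  0.963  0.27 ]
 [ 1.    -0.001  0.   ]
 [ 0.     0.27  -0.963]]
[0.42998807 0.05003787 0.10699752] [ 4.56347947e-03 -3.14157138e+00  1.06245953e-03] 0.0003793549882145318
[[129.65598575 235.52063351]] [[196.36303644 118.92307293]]
```

```bash
python3 - <<'E'
from h import *
from workcell import env, readout, vision
g=np.array([.473,.298,.077]); yaw=.225
env.gripper_open(); p,r=tool(g+[0,0,.06],yaw); env.move_ptp(p,r)
I=[vision.snapshot("wrist")["img"]]
p,r=tool(g,yaw); env.move_l(p,r,vel=.1); I+=[vision.snapshot(n)["img"] for n in ("wrist","side","top")]
s=readout.get_state(); print(s["time_s"],s["position"],s["ft_force"].round(2),s["gripper_width"])
I[2]=cv2.resize(I[2][60:210,120:320],(512,384)); I[3]=cv2.resize(I[3][150:300,50:250],(512,384))
m=np.vstack([np.hstack(I[:2]),np.hstack(I[2:])])[:,:,::-1]; cv2.imwrite("pics/w3.png",cv2.resize(m,(800,600)))
E
```

```text
13.65 [0.47348339 0.29830594 0.06978945] [-0.78 -0.47  0.73] 0.08562200586993544
```

View pics/w3.png

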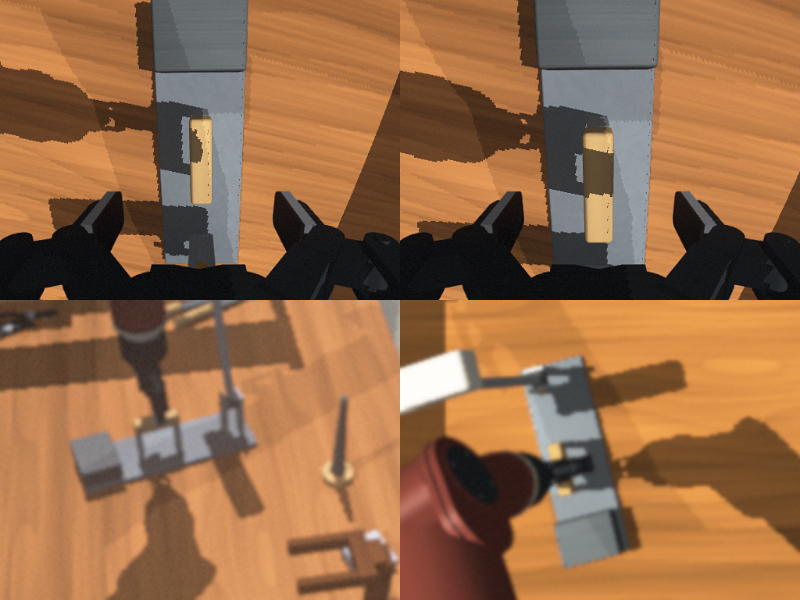

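The bar is centred between the pads in plan but looks several mm lower than the text implies. I'll grip 14 mm lower and check the finger width.

```bash
python3 - <<'E'
from h import *
from workcell import env, readout, vision
g=np.array([.473,.298,.063]); yaw=.225
p,r=tool(g,yaw); print(env.move_l(p,r,vel=.06,contact_N=8))
def pr(): s=readout.get_state(); print(round(s["time_s"],2),s["position"].round(4),s["ft_force"].round(2),s["ft_torque"].round(3),s["gripper_width"].round(4),s["grip_force"])
pr(); env.clamp(grasp_force=90); pr()
I=[vision.snapshot("wrist")["img"],vision.snapshot("side")["img"]]
I[1]=cv2.resize(I[1][60:210,120:320],(512,384))
cv2.imwrite("pics/w4.png",cv2.resize(np.hstack(I)[:,:,::-1],(800,300)))
E
```

```text
FalseTraceback (most recent call last):
  File "<stdin>", line 6, in <module>
  File "<stdin>", line 5, in pr
AttributeError: 'float' object has no attribute 'round'
```

```bash
cat >> h.py <<'E'
def pr(s): print(round(s["time_s"],2),s["position"].round(4),s["ft_force"].round(2),s["ft_torque"].round(3),round(s["gripper_width"],4),round(s["grip_force"],1),flush=True)
E
python3 - <<'E'
from h import *
from workcell import env, readout, vision
pr(readout.get_state()); env.clamp(grasp_force=90); pr(readout.get_state())
I=[vision.snapshot("wrist")["img"],vision.snapshot("side")["img"]]
I[1]=cv2.resize(I[1][60:210,120:320],(512,384))
cv2.imwrite("pics/w4.png",cv2.resize(np.hstack(I)[:,:,::-1],(800,300)))
E
```

```text
14.03 [0.4726 0.2977 0.0544] [0.26 0.2  0.53] [-0.005 -0.055 -0.015] 0.0852 0.0
14.69 [0.4731 0.298  0.0556] [-1.56 -1.96  5.45] [-0.316  0.377  0.022] 0.0153 88.1
```

View pics/w4.png

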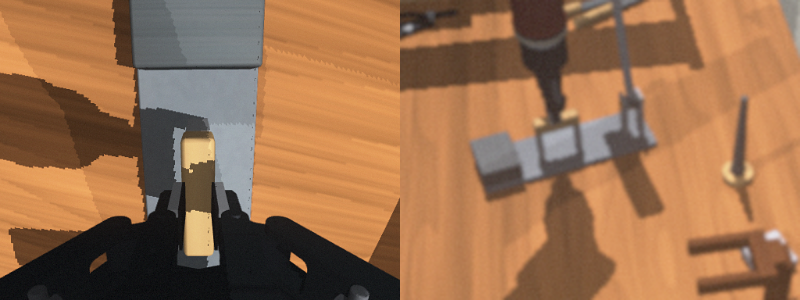

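The bar is held, but the width is 15 mm instead of 20, so the pads are on its rounded top edge (wrist view, bar at (197,195)). I'll open, go 12 mm lower and clamp again.

```bash
python3 - <<'E'
from h import *
from workcell import env, readout, vision
env.gripper_open()
g=np.array([.473,.298,.051]); yaw=.225
p,r=tool(g,yaw); print(env.move_l(p,r,vel=.06,contact_N=8)); pr(readout.get_state())
env.clamp(grasp_force=90); pr(readout.get_state())
s=vision.snapshot("wrist"); np.save("w5.npy",s,allow_pickle=True)
t=vision.snapshot("side"); np.save("s5.npy",t,allow_pickle=True)
cv2.imwrite("pics/w5.png",cv2.resize(np.hstack([s["img"],cv2.resize(t["img"][85:160,150:250],(512,384))])[:,:,::-1],(800,300)))
E
```

```text
False
15.82 [0.4725 0.2977 0.0423] [ 0.48 -0.15 -0.03] [-0.034 -0.047 -0.027] 0.0855 0.0
16.44 [0.4732 0.2979 0.0435] [-1.36 -1.23  4.94] [-0.455  0.327  0.135] 0.0176 89.3
```

View pics/w5.png

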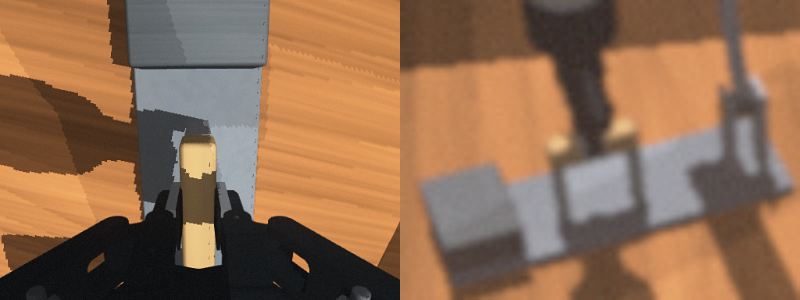

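```bash
python3 - <<'E'
from h import *
s=np.load("s5.npy",allow_pickle=True).item()
for z in (.02,.0325,.05,.0635,.075,.087): print(z,project(s,[[.473,.298,z]]).round(1), project(s,[[.473-.01*-.22,.298-.01,z]]).round(1))
t=np.load("a.npy",allow_pickle=True).item()
Lz=R.from_rotvec([0,0,.225])
for n in("side","top"):
  for X in ((.04,0,.087),(-.04,0,.087),(.17,-.05,0),(-.15,-.05,0),(-.15,.045,.045)): print(n,X,project(t[n],Lz.apply(X)+[.473,.298,0]).round(1))
E
```

```text
0.02 [[198.4 132.7]] [[199.2 134.6]]
0.0325 [[198.  130.2]] [[198.9 132.1]]
0.05 [[197.5 126.7]] [[198.4 128.6]]
0.0635 [[197.1 123.9]] [[197.9 125.8]]
0.075 [[196.7 121.5]] [[197.6 123.4]]
0.087 [[196.4 118.9]] [[197.2 120.8]]
side (0.04, 0, 0.087) [[207.4 116. ]]
side (-0.04, 0, 0.087) [[185.2 121.9]]
side (0.17, -0.05, 0) [[247.5 133.5]]
side (-0.15, -0.05, 0) [[161.9 157.6]]
side (-0.15, 0.045, 0.045) [[153.  130.3]]
top (0.04, 0, 0.087) [[126.5 222.6]]
top (-0.04, 0, 0.087) [[132.8 248.5]]
top (0.17, -0.05, 0) [[141.6 178.5]]
top (-0.15, -0.05, 0) [[165.  274.8]]
top (-0.15, 0.045, 0.045) [[131.3 285.4]]
```

```bash
python3 - <<'E'
from h import *
from workcell import readout
st=readout.get_state(); print(st["tool_rot"],st["qpos"].round(3))
Lz=R.from_rotvec([0,0,.225])
s=np.load("w5.npy",allow_pickle=True).item(); print(s["eye"])
im=s["img"]
for dz in (0,.01,.02,.03,.04):
    q=dict(s); q["eye"]=np.array(s["eye"])+[0,0,dz]
    print(dz,[project(q,Lz.apply(X)+[.473,.298,0]).round(0).tolist()[0] for X in ((-.04,-.01,.087),(-.04,.01,.087),(.04,-.01,.087),(.04,.01,.087),(-.08,-.045,.045),(-.08,.045,.045))])
cv2.imwrite("pics/w5c.png",cv2.resize(im[60:360,130:380,::-1],(500,600),interpolation=cv2.INTER_CUBIC))
E
```

```text
[-3.52677768e-01  3.12155074e+00 -1.86687001e-05] [-0.852  0.293  0.244  1.878 -0.084  0.98   1.225]
[0.40441079 0.28226832 0.21369612]
0 [[229.0, 181.0], [279.0, 181.0], [233.0, 346.0], [275.0, 346.0], [163.0, 83.0], [345.0, 83.0]]
0.01 [[231.0, 176.0], [277.0, 176.0], [234.0, 332.0], [274.0, 332.0], [168.0, 84.0], [339.0, 84.0]]
0.02 [[232.0, 171.0], [276.0, 171.0], [235.0, 319.0], [273.0, 319.0], [173.0, 85.0], [335.0, 85.0]]
0.03 [[233.0, 167.0], [274.0, 167.0], [236.0, 308.0], [272.0, 308.0], [177.0, 86.0], [331.0, 86.0]]
0.04 [[235.0, 163.0], [273.0, 163.0], [237.0, 298.0], [271.0, 298.0], [181.0, 87.0], [327.0, 87.0]]
```

View pics/w5c.png

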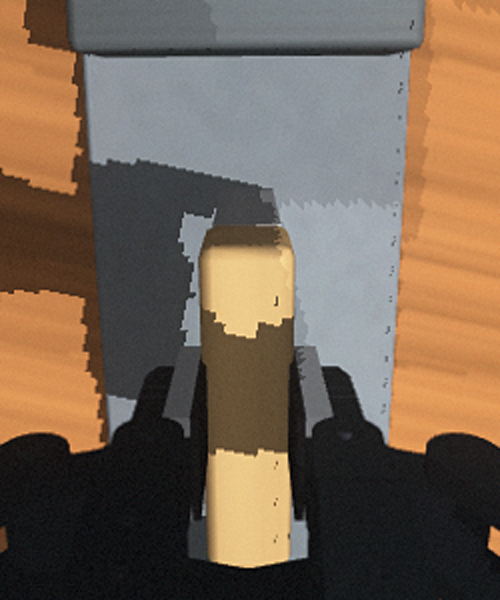

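The bar matches the prediction (far end row 182, near end row 344), so its pose is right. The pads are the ones that sit higher: their tips show at row 232, about 30 mm behind the stated place, and the side view agrees. So I'll go 15 mm lower.

```bash
python3 - <<'E'
from h import *
from workcell import env, readout, vision
env.gripper_open()
g=np.array([.473,.298,.036]); yaw=.225
p,r=tool(g,yaw); print(env.move_l(p,r,vel=.06,contact_N=6)); pr(readout.get_state())
env.clamp(grasp_force=90); pr(readout.get_state())
s=vision.snapshot("wrist"); np.save("w6.npy",s,allow_pickle=True)
t=vision.snapshot("side"); np.save("s6.npy",t,allow_pickle=True)
cv2.imwrite("pics/w6.png",cv2.resize(np.hstack([s["img"],cv2.resize(t["img"][85:160,150:250],(512,384),interpolation=cv2.INTER_CUBIC)])[:,:,::-1],(800,300)))
E
```

```text
False
17.61 [0.4726 0.2977 0.0273] [1.09 0.46 0.24] [ 0.026 -0.024  0.056] 0.0855 0.0
18.23 [0.4732 0.2977 0.0283] [-1.31 -3.12  4.19] [-0.361  0.213  0.179] 0.019 88.6
```

View pics/w6.png

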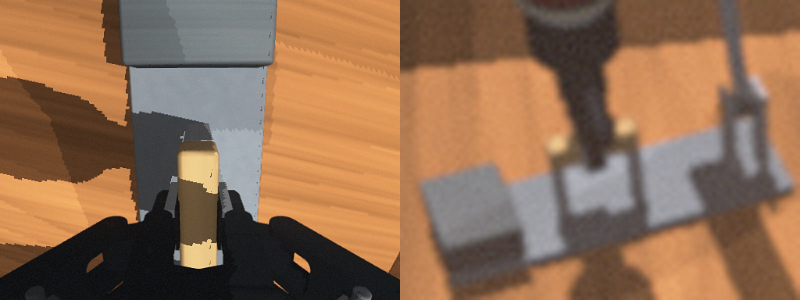

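The grip is now good: width 19 mm, with the tips below the bar (side crop, tip at (597,170)). I've used all ten views, so everything from here is numeric. Next I'll build the head measurement and controller, and test them on saved images and a simulated mast.

```bash
cat > ctl.py <<'E'
from h import *
from scipy.linalg import solve_discrete_are
OFF=.047                                    # bar centre above TCP in hand
def pose(g,yaw,phi):
    T=R.from_euler("z",yaw)*R.from_euler("x",phi)*R.from_euler("y",np.pi)
    return np.array(g)+T.apply([0,0,OFF]), T.as_rotvec()
def head_uv(s,hinge,yaw,th):
    L=R.from_euler("z",yaw)*R.from_euler("x",th)
    C=np.array([(a,b,.24+c) for a in (-.025,.025) for b in (-.09,.09) for c in (-.015,.015)])
    h=cv2.convexHull(project(s,hinge+L.apply(C)).astype(np.float32)); m=cv2.moments(h)
    return np.array([m["m10"],m["m01"]])/m["m00"],m["m00"],h
def measure(s,p,rot,yaw):
    """absolute mast lean (+ towards lamp -y) from a top picture and the TCP pose"""
    hinge=np.array(p)-R.from_rotvec(rot).apply([0,0,OFF])+R.from_euler("z",yaw).apply([.14,0,0])
    im=s["img"].astype(int); w=((im.min(2)>165)&(im.max(2)-im.min(2)<45)).astype(np.uint8)
    A=[head_uv(s,hinge,yaw,t) for t in np.linspace(-.36,.36,25)]
    roi=np.zeros_like(w); cv2.fillConvexPoly(roi,cv2.convexHull(np.vstack([a[2] for a in A])).astype(np.int32),1)
    w*=cv2.dilate(roi,np.ones((9,9)))
    n,l,st,c=cv2.connectedComponentsWithStats(w)
    if n<2: return None,0,0
    k=1+np.argmax(st[1:,4]); c=c[k]
    ths=np.linspace(-.36,.36,25); U=np.array([a[0] for a in A])
    f=np.linspace(-.36,.36,721); V=np.c_[np.interp(f,ths,U[:,0]),np.interp(f,ths,U[:,1])]
    d=np.hypot(*(V-c).T); i=d.argmin(); return f[i],d[i],st[k,4]/np.interp(f[i],ths,[a[1] for a in A])
a0,b0,c0,e0=4.4,36.,.29,4.15                # th''=a th+b(phi+bias)-c th'+e ay
def prop(x,phi0,phi1,dy,th_only=False,T=.25,hold=.05,n=60):
    """x=[th,om,bias]; hold phi0, then min-jerk to phi1 with sideways step dy"""
    th,om,bi=x; dt=(hold+T)/n
    for i in range(n):
        t=(i+.5)*dt-hold; u=np.clip(t/T,0,1); S=u**3*(10-15*u+6*u*u); acc=dy*(60*u-180*u*u+120*u**3)/T**2 if 0<u<1 else 0
        om+=dt*(a0*th+b0*(phi0+(phi1-phi0)*S+bi)-c0*om+e0*acc); th+=dt*om
    return np.array([th,om,bi])
I3=np.eye(3)
F=np.array([prop(I3[i],0,0,0) for i in range(3)]).T
G0=prop((0,0,0),1,0,0); G1=prop((0,0,0),0,1,0)
Aa=np.zeros((3,3)); Aa[:2,:2]=F[:2,:2]; Aa[:2,2]=G0[:2]; Bb=np.array([[G1[0]],[G1[1]],[1]])   # [th,om,phi]
Q=np.diag([1,.1,0]); Rr=np.array([[60.]])
P=solve_discrete_are(Aa,Bb,Q,Rr); K=np.linalg.solve(Rr+Bb.T@P@Bb,Bb.T@P@Aa)[0]
class Bal:
    LIM=.05
    def __init__(s,th,phi): s.x=np.array([th,0,0.]); s.P=np.diag([1e-4,1e-3,1e-5]); s.phi=phi
    def update(s,z):
        if z-s.phi<-.285 or z-s.phi>.285: s.x[:2]=z,0; s.P=np.diag([1e-4,2e-2,s.P[2,2]]); return   # on a stop
        H=np.array([1,0,0.]); k=s.P@H/(s.P[0,0]+.005**2); s.x=s.x+k*(z-s.x[0]); s.P=s.P-np.outer(k,H@s.P)
    def command(s,v=0.):
        """v: mean sideways speed about to be commanded"""
        u=-K@[s.x[0],s.x[1]+e0*v,s.phi+s.x[2]]-s.x[2]
        u=np.clip(u,s.phi-.06,s.phi+.06); return float(np.clip(u,-s.LIM,s.LIM))
    def predict(s,u,dy):
        s.x=prop(s.x,s.phi,u,dy); s.P=F@s.P@F.T+np.diag([4e-6,4e-4,1e-7]); s.phi=u
        s.x[0]=np.clip(s.x[0],u-.3,u+.3)
E
python3 - <<'E'
from ctl import *
print("K",K,"eig",np.abs(np.linalg.eigvals(Aa-Bb@K[None])).round(3))
S=np.load("a.npy",allow_pickle=True).item()
yaw=.225; T=(R.from_euler("z",yaw)*R.from_euler("y",np.pi)).as_rotvec(); p=np.array([.473,.298,.028])
for s in (S["top"],np.load("t2.npy",allow_pickle=True).item()):
    print(measure(s,p,T,yaw))
im=S["top"]["img"]; print("head",im[194,56],im[190,75],im[205,35],"block",im[131,228],im[128,235])
# plant simulation with mismatch, stops, noise
rng=np.random.default_rng(0)
for tau,gm in ((.4,.9),(.47,1),(.55,1.1)):
    q=-.3; om=0; phi=0; y=0; b=Bal(-.3,0); tr=[]; vmax=0; ym=0
    for k in range(70):
        th=q+phi; b.update(th+rng.normal(0,.004)+.006)
        dy=0 if k<30 else -.008; 
        if k>=55: dy=0
        u=b.command(dy/.3); n=300; dt=.3/n; ph0=phi
        for i in range(n):
            t=(i+.5)*dt-.05; w=np.clip(t/.25,0,1); Sg=w**3*(10-15*w+6*w*w); ph=ph0+(u-ph0)*Sg
            acc=dy*(60*w-180*w*w+120*w**3)/.0625 if 0<w<1 else 0
            dd=(th)/tau**2+gm*36*(ph+.003)-.29*om+4.15*acc; fr=.037
            om+=dt*(dd-fr*np.sign(om)); th+=dt*om; q=th-ph
            if abs(q)>.3: q=np.sign(q)*.3; th=q+ph; om=0
            vmax=max(vmax,abs(om))
        phi=u; b.predict(u,dy); tr.append(th)
    print(tau,np.round(tr,2).tolist(),"vmax",round(vmax,2),b.x.round(3))
E
```

```text
K [0.29750425 0.13018826 0.68963415] eig [0.479 0.479 0.   ]
(np.float64(-0.352), np.float64(2.1756457869502097), np.float64(0.7974846376788237))
(np.float64(-0.353), np.float64(1.8108090022988501), np.float64(0.8364786758304877))
head [252 250 245] [254 253 251] [251 248 242] block [213 215 214] [213 213 214]
0.4 [-0.25, -0.25, -0.26, -0.25, -0.25, -0.26, -0.25, -0.25, -0.24, -0.23, -0.21, -0.21, -0.21, -0.18, -0.14, -0.09, -0.03, 0.05, 0.15, 0.26, 0.27, 0.25, 0.26, 0.25, 0.26, 0.26, 0.27, 0.26, 0.26, 0.26, 0.24, 0.26, 0.25, 0.27, 0.27, 0.25, 0.27, 0.27, 0.25, 0.27, 0.26, 0.26, 0.26, 0.26, 0.26, 0.26, 0.27, 0.26, 0.26, 0.27, 0.26, 0.26, 0.27, 0.26, 0.26, 0.25, 0.26, 0.25, 0.26, 0.26, 0.26, 0.26, 0.26, 0.26, 0.26, 0.26, 0.26, 0.26, 0.26, 0.26] vmax 0.41 [ 0.231 -0.161 -0.007]
0.47 [-0.25, -0.22, -0.16, -0.1, -0.04, -0.03, -0.0, 0.02, 0.01, 0.01, 0.01, 0.02, 0.03, 0.03, 0.03, 0.03, 0.02, 0.01, 0.01, 0.02, 0.01, 0.01, 0.0, 0.01, 0.01, 0.0, -0.01, -0.0, 0.0, 0.01, -0.02, -0.04, -0.04, -0.03, -0.01, -0.01, -0.0, 0.0, 0.0, 0.01, 0.01, 0.01, 0.0, 0.0, -0.0, -0.01, -0.0, -0.01, -0.02, -0.02, -0.02, -0.02, -0.02, -0.01, 0.01, 0.04, 0.04, 0.04, 0.03, 0.03, 0.03, 0.03, 0.02, 0.01, 0.0, -0.0, -0.0, -0.01, -0.01, 0.0] vmax 0.24 [0.016 0.055 0.003]
0.55 [-0.25, -0.2, -0.07, 0.03, 0.05, 0.0, -0.03, -0.02, 0.01, 0.01, -0.01, -0.01, -0.01, 0.0, 0.0, -0.0, 0.0, -0.0, -0.0, 0.0, 0.01, -0.0, -0.01, -0.01, -0.01, -0.02, -0.02, -0.01, 0.0, -0.01, -0.05, -0.04, -0.01, 0.01, 0.01, -0.01, -0.02, -0.0, -0.0, 0.01, 0.01, -0.0, -0.01, -0.01, -0.01, -0.0, -0.0, -0.0, -0.01, -0.02, -0.0, 0.02, 0.02, 0.0, -0.02, 0.01, 0.0, 0.0, 0.0, 0.0, -0.0, 0.0, 0.01, 0.01, -0.01, -0.02, -0.01, 0.0, 0.01, 0.0] vmax 0.45 [ 0.022 -0.002  0.003]
```

```bash
sed -i 's/for c in (-.015,.015)\])/for c in (.015,)])/; s/(im.min(2)>165)&(im.max(2)-im.min(2)<45)/(im.min(2)>225)/; s/^a0,b0,c0,e0=4.4/a0,b0,c0,e0=4.8/; s/LIM=.05$/LIM=.06/; s/Rr=np.array(\[\[60.\]\])/Rr=np.array([[25.]])/' ctl.py
sed -i 's/-\.36,\.36,25/-.45,.45,25/g; s/-\.36,\.36,721/-.45,.45,901/' ctl.py
cat > sim.py <<'E'
from ctl import *
print("K",K,"eig",np.abs(np.linalg.eigvals(Aa-Bb@K[None])).round(3))
S=np.load("a.npy",allow_pickle=True).item()
yaw=.225; T=(R.from_euler("z",yaw)*R.from_euler("y",np.pi)).as_rotvec(); p=np.array([.473,.298,.028])
for s in (S["top"],np.load("t2.npy",allow_pickle=True).item()):
    print(measure(s,p,T,yaw))
im=S["top"]["img"]; print(im[175:215:3,50].min(1), im[196,15:95:4].min(1))
hinge=p+[0,0,.047]+R.from_euler("z",yaw).apply([.14,0,0]); print(head_uv(S["top"],hinge,yaw,-.3)[2][:,0].round(1).tolist())
l=np.argwhere((im.min(2)>225)[150:230,10:110]); print("mask bbox",l.min(0)+[150,10],l.max(0)+[150,10])
rng=np.random.default_rng(0)
for tau,gm,bi in ((.4,.9,.003),(.4,.9,-.003),(.47,1,.003),(.55,1.1,-.003)):
    q=-.3; om=0; phi=0; y=0; b=Bal(-.3,0); tr=[]; vmax=0; ym=0
    for k in range(70):
        th=q+phi; b.update(th+rng.normal(0,.004)+.006)
        dy=0 if k<30 else -.008; 
        if k>=55: dy=0
        u=b.command(dy/.3); n=300; dt=.3/n; ph0=phi
        for i in range(n):
            t=(i+.5)*dt-.05; w=np.clip(t/.25,0,1); Sg=w**3*(10-15*w+6*w*w); ph=ph0+(u-ph0)*Sg
            acc=dy*(60*w-180*w*w+120*w**3)/.0625 if 0<w<1 else 0
            dd=(th)/tau**2+gm*36*(ph+bi)-.29*om+4.15*acc; fr=.037
            om+=dt*(dd-fr*np.sign(om)); th+=dt*om; q=th-ph
            if abs(q)>.3: q=np.sign(q)*.3; th=q+ph; om=0
            vmax=max(vmax,abs(om))
        phi=u; b.predict(u,dy); tr.append(th)
    print(tau,np.round(tr,2).tolist(),"vmax",round(vmax,2),b.x.round(3))
E
python3 sim.py
```

```text
K [0.34698348 0.14522923 0.76242097] eig [0.42 0.42 0.  ]
(np.float64(-0.29500000000000004), np.float64(1.353924670530583), np.float64(0.8166360567286006))
(np.float64(-0.29900000000000004), np.float64(1.0717246883208125), np.float64(0.8955488317438467))
[ 36  36  35 171 243 243 243 244 244 242 146  37  37  36] [ 55  35 234 242 243 241 242 242 243 245 245 244 245 243 236 229 171 112
  84  71]
[[84.4000015258789, 195.89999389648438], [25.399999618530273, 213.8000030517578], [20.799999237060547, 194.10000610351562], [79.4000015258789, 175.1999969482422]]
mask bbox [176  23] [210  82]
0.4 [-0.24, -0.22, -0.22, -0.23, -0.22, -0.19, -0.16, -0.12, -0.06, 0.01, 0.11, 0.2, 0.25, 0.25, 0.25, 0.26, 0.25, 0.26, 0.25, 0.25, 0.25, 0.25, 0.26, 0.25, 0.26, 0.25, 0.26, 0.25, 0.26, 0.25, 0.23, 0.26, 0.25, 0.27, 0.26, 0.24, 0.26, 0.26, 0.24, 0.26, 0.25, 0.26, 0.26, 0.24, 0.26, 0.26, 0.24, 0.26, 0.26, 0.24, 0.26, 0.26, 0.24, 0.26, 0.25, 0.25, 0.25, 0.25, 0.25, 0.25, 0.25, 0.25, 0.25, 0.26, 0.25, 0.26, 0.25, 0.25, 0.25, 0.26] vmax 0.35 [ 0.217 -0.191 -0.005]
0.4 [-0.24, -0.23, -0.25, -0.24, -0.24, -0.25
[... 725 characters left out ...]
 -0.0, -0.0, -0.0, -0.0, -0.01, -0.01, -0.0, 0.02, 0.02, 0.01, -0.01, 0.02, 0.01, 0.01, 0.01, 0.01, 0.0, 0.0, 0.01, 0.01, -0.01, -0.01, -0.01, -0.01, -0.0, -0.01] vmax 0.3 [0.012 0.003 0.002]
0.55 [-0.24, -0.18, -0.03, 0.06, -0.02, -0.13, -0.16, -0.09, 0.0, 0.02, -0.05, -0.1, -0.07, -0.02, -0.01, -0.03, -0.06, -0.06, -0.04, -0.01, -0.01, -0.02, -0.03, -0.03, -0.04, -0.02, -0.0, -0.0, -0.01, -0.01, -0.04, -0.05, -0.04, -0.02, -0.01, -0.03, -0.03, -0.03, -0.03, -0.02, 0.0, -0.0, -0.02, -0.03, -0.02, -0.01, -0.01, -0.01, -0.01, -0.01, -0.03, -0.02, -0.0, 0.01, 0.01, 0.01, -0.01, -0.02, -0.01, 0.01, 0.01, -0.03, -0.04, -0.01, 0.03, 0.03, -0.0, -0.02, -0.01, 0.01] vmax 0.54 [ 0.019  0.056 -0.003]
```

```bash
python3 - <<'E'
t=open("ctl.py").read()
t=t.replace("LIM=.06\n","LIM=.08; up=.045\n").replace("s.P=np.diag([1e-4,2e-2,s.P[2,2]]); return","s.P=np.diag([1e-4,2e-2,s.P[2,2]]); s.up=min(s.up+.004,.08); return")
t=t.replace("return float(np.clip(u,-s.LIM,s.LIM))","l=s.up if abs(s.x[0])>.13 and u*s.x[0]<0 and s.x[1]*u>=0 else s.LIM; return float(np.clip(u,-l,l))")
t=t.replace("4e-4,1e-7","4e-4,4e-8").replace("1e-4,1e-3,1e-5","1e-4,1e-3,4e-6")
open("ctl.py","w").write(t)
E
python3 sim.py | grep vmax
```

```text
0.4 [-0.25, -0.25, -0.24, -0.23, -0.24, -0.24, -0.24, -0.24, -0.22, -0.18, -0.12, -0.06, 0.01, 0.11, 0.22, 0.24, 0.23, 0.26, 0.25, 0.25, 0.25, 0.26, 0.25, 0.26, 0.25, 0.26, 0.25, 0.26, 0.25, 0.26, 0.24, 0.26, 0.25, 0.27, 0.26, 0.24, 0.27, 0.26, 0.24, 0.26, 0.25, 0.27, 0.26, 0.24, 0.27, 0.26, 0.24, 0.26, 0.26, 0.24, 0.27, 0.26, 0.24, 0.26, 0.25, 0.25, 0.25, 0.25, 0.26, 0.25, 0.26, 0.25, 0.26, 0.26, 0.25, 0.26, 0.25, 0.26, 0.25, 0.26] vmax 0.4 [ 0.218 -0.192 -0.007]
0.4 [-0.25, -0.25, -0.25, -0.25, -0.25, -0.25, -0.25, -0.26, -0.24, -0.23, -0.25, -0.25, -0.25, -0.25, -0.25, -0.25, -0.25, -0.25, -0.25, -0.25, -0.25, -0.25, -0.25, -0.25, -0.26, -0.24, -0.23, -0.25, -0.24, -0.24, -0.25, -0.24, -0.23, -0.19, -0.19, -0.24, -0.22, -0.16, -0.14, -0.13, -0.13, -0.11, -0.09, -0.07, -0.03, 0.0, 0.05, 0.09, 0.14, 0.2, 0.25, 0.23, 0.24, 0.26, 0.24, 0.26, 0.25, 0.25, 0.26, 0.26, 0.26, 0.25, 0.25, 0.25, 0.25, 0.25, 0.25, 0.25, 0.25, 0.25] vmax 0.32 [ 0.243 -0.169 -0.007]
0.47 [-0.25, -0.22, -0.13, -0.05, -0.01, 0.01, 0.02, 0.02, 0.02, 0.02, 0.01, 0.02, 0.02, 0.02, 0.01, 0.01, 0.02, 0.01, 0.01, 0.01,
[... 157 characters left out ...]
 -0.0, -0.0, -0.0, -0.01, -0.01, -0.0, 0.01, 0.02, 0.01, -0.0, 0.02, 0.01, 0.01, 0.01, 0.01, 0.0, 0.0, 0.01, 0.01, -0.01, -0.01, -0.01, -0.0, -0.0, -0.01] vmax 0.32 [0.012 0.003 0.002]
0.55 [-0.25, -0.2, -0.02, 0.17, 0.22, 0.12, -0.06, -0.17, -0.16, -0.1, -0.07, -0.07, -0.07, -0.08, -0.09, -0.08, -0.08, -0.08, -0.07, -0.06, -0.06, -0.06, -0.05, -0.07, -0.07, -0.05, -0.03, -0.02, -0.04, -0.03, -0.06, -0.07, -0.06, -0.04, -0.03, -0.05, -0.05, -0.05, -0.05, -0.04, -0.02, -0.02, -0.03, -0.05, -0.04, -0.03, -0.03, -0.02, -0.02, -0.02, -0.04, -0.04, -0.02, -0.0, -0.01, 0.0, -0.02, -0.03, -0.02, -0.0, -0.0, -0.04, -0.05, -0.02, 0.01, 0.02, -0.01, -0.03, -0.02, -0.0] vmax 0.69 [ 0.01   0.057 -0.003]
```

```bash
python3 - <<'E'
t=open("ctl.py").read()
t=t.replace("a0,b0,c0,e0=4.8","a0,b0,c0,e0=6.3")   # gain design
t=t.replace("class Bal:","a0=4.7                                      # estimator model\nF=np.array([prop(I3[i],0,0,0) for i in range(3)]).T\nclass Bal:")
t=t.replace("[[25.]]","[[RW]]").replace("Q=np.diag","RW=8.\nQ=np.diag")
open("ctl.py","w").write(t)
E
for r in 4. 15.; do sed -i "s/^RW=.*/RW=$r/" ctl.py; echo R $r; python3 sim.py | grep -E "vmax|K"; done
```

```text
R 4.
K [0.52251381 0.19259811 0.98426324] eig [0.383 0.076 0.   ]
0.4 [-0.25, -0.25, -0.23, -0.18, -0.08, 0.0, -0.0, 0.01, 0.04, 0.06, 0.08, 0.09, 0.09, 0.1, 0.1, 0.09, 0.09, 0.08, 0.07, 0.05, 0.02, 0.0, -0.03, -0.04, -0.07, -0.1, -0.11, -0.12, -0.12, -0.12, -0.15, -0.14, -0.14, -0.13, -0.13, -0.11, -0.09, -0.06, -0.04, -0.02, -0.0, 0.04, 0.05, 0.07, 0.09, 0.12, 0.13, 0.13, 0.13, 0.13, 0.12, 0.12, 0.12, 0.1, 0.08, 0.1, 0.06, 0.03, 0.01, -0.01, -0.03, -0.05, -0.07, -0.11, -0.12, -0.14, -0.15, -0.17, -0.18, -0.18] vmax 0.4 [-0.128  0.253  0.001]
0.4 [-0.25, -0.25, -0.24, -0.23, -0.2, -0.23, -0.23, -0.19, -0.11, -0.08, -0.09, -0.06, -0.02, 0.01, 0.05, 0.08, 0.09, 0.1, 0.1, 0.11, 0.1, 0.11, 0.1, 0.1, 0.09, 0.08, 0.06, 0.04, 0.04, 0.03, -0.01, -0.04, -0.07, -0.09, -0.1, -0.12, -0.13, -0.13, -0.15, -0.13, -0.13, -0.12, -0.11, -0.1, -0.08, -0.06, -0.03, -0.02, 0.01, 0.03, 0.05, 0.07, 0.09, 0.11, 0.14, 0.18, 0.18, 0.19, 0.18, 0.17, 0.17, 0.16, 0.13, 0.09, 0.05, 0.02, -0.03, -0.08, -0.12, -0.14] vmax 0.3 [-0.066  0.195  0.001]
0.47 [-0.25, -0.22, -0.11, -0.0, 0.03, 0.02, 0.02, 0.03, 0.02, 0.0
[... 2195 characters left out ...]
0.0, 0.0, -0.0, -0.01, -0.0, -0.0, -0.0, -0.01, -0.01, -0.0, 0.02, 0.02, -0.0, -0.01, 0.02, 0.0, -0.0, 0.0, 0.0, -0.01, -0.0, 0.0, 0.0, -0.01, -0.02, -0.01, -0.0, -0.0, -0.01] vmax 0.39 [ 0.011 -0.008  0.002]
0.55 [-0.25, -0.2, 0.02, 0.26, 0.22, 0.06, -0.22, -0.23, -0.15, 0.01, 0.09, 0.01, -0.12, -0.13, -0.01, 0.08, 0.03, -0.07, -0.08, -0.01, 0.05, 0.03, -0.02, -0.06, -0.05, 0.01, 0.04, 0.02, -0.02, -0.02, -0.02, -0.02, -0.01, -0.01, -0.01, -0.03, -0.02, -0.01, -0.02, -0.02, 0.0, 0.0, -0.01, -0.03, -0.01, -0.0, -0.01, -0.01, -0.01, -0.0, -0.02, -0.02, 0.01, 0.02, 0.0, 0.0, -0.02, -0.02, 0.0, 0.02, 0.0, -0.04, -0.04, 0.01, 0.04, 0.02, -0.03, -0.04, -0.0, 0.03] vmax 1.05 [ 0.04   0.042 -0.003]
```

```bash
python3 - <<'E'
t=open("ctl.py").read()
i=t.index("a0,b0,c0,e0=")
t=t[:i]+'''b0,c0,e0=36.,.29,4.15                       # th''=a th+b(phi+bias)-c th'+e ay
def prop(x,phi0,phi1,dy,T=.25,hold=.05,n=60):
    """x=[th,om,bias,a]; hold phi0, then min-jerk to phi1 with sideways step dy"""
    th,om,bi,a=x; dt=(hold+T)/n
    for i in range(n):
        t=(i+.5)*dt-hold; u=np.clip(t/T,0,1); S=u**3*(10-15*u+6*u*u); acc=dy*(60*u-180*u*u+120*u**3)/T**2
        om+=dt*(a*th+b0*(phi0+(phi1-phi0)*S+bi)-c0*om+e0*acc); th+=dt*om
    return np.array([th,om,bi,a])
def gain(a):
    c=[prop((1,0,0,a),0,0,0)[:2],prop((0,1,0,a),0,0,0)[:2],prop((0,0,0,a),1,0,0)[:2]]
    A=np.vstack([np.array(c).T,[0,0,0]]); B=np.r_[prop((0,0,0,a),0,1,0)[:2],1][:,None]
    P=solve_discrete_are(A,B,np.diag([1,.1,0]),[[15.]]); return np.linalg.solve(15+B.T@P@B,B.T@P@A)[0]
class Bal:
    LIM=.08
    def __init__(s,th,phi): s.x=np.array([th,0,0.,4.6]); s.P=np.diag([1e-4,1e-3,4e-6,.8**2]); s.phi=phi; s.up=.045
    def update(s,z):
        if abs(z-s.phi)>.285:                # on a stop
            s.x[:2]=z,0; s.P[:2]=0; s.P[:,:2]=0; s.P[0,0]=1e-4; s.P[1,1]=.02; s.up=min(s.up+.003,.07); return
        k=s.P[:,0]/(s.P[0,0]+.005**2); s.x=s.x+k*(z-s.x[0]); s.P=s.P-np.outer(k,s.P[0]); s.x[3]=np.clip(s.x[3],3,6.8); s.x[2]=np.clip(s.x[2],-.01,.01)
    def command(s,v=0.):
        """v: mean sideways speed about to be commanded"""
        th,om,bi,a=s.x
        u=-gain(a+.4)@[th,om+e0*v,s.phi+bi]-bi
        l=s.up if abs(th)>.13 and u*th<0 and om*u>=0 else s.LIM      # gentle rise, full authority to brake
        return float(np.clip(np.clip(u,-l,l),s.phi-.07,s.phi+.07))
    def predict(s,u,dy):
        f=lambda x:prop(x,s.phi,u,dy); x=f(s.x); J=np.array([(f(s.x+d)-x)/1e-4 for d in np.eye(4)*1e-4]).T
        s.P=J@s.P@J.T+np.diag([4e-6,1e-3,4e-8,.002]); s.x=x; s.phi=u; s.x[0]=np.clip(x[0],u-.3,u+.3)
'''
open("ctl.py","w").write(t)
s=open("sim.py").read().split("\n"); s=[l for l in s if not l.startswith('print("K"')]
t="\n".join(s).replace("((.4,.9,.003),(.4,.9,-.003),(.47,1,.003),(.55,1.1,-.003))","((.4,.95,.003),(.4,.95,-.003),(.47,1,.003),(.55,1.05,-.003),(.55,1.05,.003),(.43,1.05,.003))")
open("sim.py","w").write(t)
E
python3 sim.py | grep vmax
```

```text
0.4 [-0.25, -0.24, -0.22, -0.17, -0.15, -0.12, -0.09, -0.07, -0.04, 0.0, 0.04, 0.06, 0.06, 0.08, 0.07, 0.07, 0.06, 0.06, 0.05, 0.04, 0.02, 0.02, 0.01, 0.01, 0.01, -0.0, -0.0, 0.01, 0.01, 0.0, -0.03, -0.01, -0.0, -0.0, -0.01, -0.01, -0.01, 0.0, 0.0, -0.01, -0.02, -0.0, -0.01, -0.02, -0.02, -0.01, -0.0, -0.01, -0.03, -0.03, -0.03, -0.01, 0.01, 0.01, 0.01, 0.04, 0.03, 0.01, 0.01, 0.02, 0.02, 0.01, 0.01, -0.01, -0.0, -0.0, -0.0, -0.02, -0.02, -0.01] vmax 0.24 [-2.600e-02  1.200e-02  2.000e-03  6.582e+00]
0.4 [-0.25, -0.25, -0.25, -0.24, -0.24, -0.22, -0.18, -0.12, -0.1, -0.09, -0.09, -0.07, -0.04, -0.02, -0.01, -0.01, -0.02, -0.03, -0.02, -0.01, -0.02, -0.02, -0.02, -0.01, -0.0, -0.01, -0.02, -0.01, 0.0, 0.01, -0.02, -0.03, -0.03, -0.01, 0.0, 0.0, 0.01, 0.02, 0.01, 0.02, 0.01, 0.01, 0.0, 0.0, -0.0, -0.01, -0.0, -0.01, -0.02, -0.02, -0.02, -0.02, -0.01, -0.0, 0.01, 0.04, 0.04, 0.03, 0.02, 0.02, 0.02, 0.02, 0.0, -0.0, -0.01, -0.01, -0.01, -0.02, -0.02, 0.01] vmax 0.23 [ 2.800e-02  8.600e-02 -4.000e-03  6.705e+00]
0.47 [-0.25, -0.22, -0.13, -0.04, -0.0, 0.01, 0.02, 0.03, 0.03, 0.02, 0.02, 0
[... 1188 characters left out ...]
.01, -0.01, -0.01, -0.0, 0.0, -0.0, -0.0, 0.0, -0.0, -0.01, 0.02, 0.01, -0.0, 0.0, -0.0, 0.01, 0.01, -0.0, -0.02, -0.01, -0.0, 0.01, -0.0, -0.01, -0.01] vmax 0.53 [-8.000e-03 -1.800e-02  2.000e-03  3.628e+00]
0.43 [-0.25, -0.23, -0.15, -0.06, -0.02, -0.02, -0.01, 0.02, 0.02, 0.02, 0.02, 0.04, 0.02, 0.01, 0.02, 0.03, 0.03, 0.02, 0.02, 0.02, 0.01, 0.0, 0.01, 0.0, -0.01, 0.01, 0.01, -0.0, -0.01, -0.01, -0.04, -0.02, 0.01, 0.02, 0.0, 0.0, 0.01, 0.01, 0.01, 0.01, 0.0, -0.01, -0.0, 0.0, 0.0, -0.0, -0.01, -0.02, -0.01, -0.0, -0.01, -0.0, -0.01, 0.0, -0.01, 0.02, 0.01, 0.01, 0.0, 0.0, 0.0, -0.0, -0.01, 0.0, 0.02, 0.02, -0.0, -0.0, -0.01, -0.01] vmax 0.31 [-8.000e-03 -1.400e-02  2.000e-03  4.771e+00]
```

The estimator with adaptive gain is robust across the stated range. Now I'll lift and carry the lamp to the balance spot and calibrate the lean reading against the −0.30 stop.

```bash
python3 - <<'E'
from ctl import *
from workcell import env, readout, vision
st=readout.get_state; pr(st())
p,r=pose((.473,.298,.105),.225,-.025); env.move_l(p,r,vel=.05); s=st(); pr(s)
def m(yaw,phi):
    s=st(); v=vision.snapshot("top"); z=measure(v,s["position"],s["tool_rot"],yaw); print("meas",np.round(z,3),"expect",-.3+phi); return v
m(.225,-.025)
p,r=pose((.43,.04,.115),.003,-.025); env.move_l(p,r,vel=.1); m(.003,-.025)
p,r=pose((.43,.04,.115),.003,0); env.move_l(p,r); pr(st())
np.save("t7.npy",m(.003,0),allow_pickle=True)
print(st()["gripper_width"])
E
```

```text
18.32 [0.4732 0.2977 0.0283] [-1.73 -3.14  5.16] [-0.474  0.237  0.207] 0.019 88.6
19.07 [0.4731 0.2968 0.0579] [ 0.28  0.55 -8.93] [-0.105 -0.027  0.005] 0.0186 88.0
meas [-0.33   1.405  0.871] expect -0.325
meas [-0.324  1.347  0.863] expect -0.325
22.19 [0.43   0.0397 0.068 ] [ 0.7  -0.02 -8.32] [-0.123 -0.018 -0.007] 0.0185 88.2
meas [-0.224  1.365  0.864] expect -0.3
0.018709649573470724
```

The lamp is held firmly (8.5 N) and the lean readings match to 0.005 rad. The mast is now slightly off its stop, so I'll start balancing straight away.

```bash
cat > run.py <<'E'
from ctl import *
import pickle, sys
from workcell import env, readout, vision
YAW=.003
def cycle(b,g,dg,log):
    """one picture, one 0.25 s move; g grip position (updated), dg its step"""
    s=readout.get_state(); v=vision.snapshot("top"); z,d,ar=measure(v,s["position"],s["tool_rot"],YAW)
    if z is not None and ar>.6: b.update(z)
    u=b.command(dg[1]/.3); g=g+dg; p,r=pose(g,YAW,u); env.move_l(p,r,vel=.5)
    log.append((round(s["time_s"],2),round(float(z),3),round(b.x[0],3),round(b.x[1],2),round(u,3),round(b.x[2],4),round(b.x[3],1),round(ar,2)))
    b.predict(u,dg[1]); return g
E
cat > bal.py <<'E'
from run import *
b=Bal(-.26,0); b.P[1,1]=.1; g=np.array([.43,.04,.115]); log=[]; ok=0
for k in range(40):
    g=cycle(b,g,np.zeros(3),log); ok=ok+1 if abs(log[-1][1])<.07 else 0
    if ok>=20 and abs(b.x[0])<.05: break
pickle.dump((b,g),open("b.pkl","wb"))
for l in log: print(*l)
pr(readout.get_state())
E
python3 bal.py
```

```text
22.24 -0.207 -0.218 0.0 0.045 0.0 4.6 0.87
22.54 -0.135 -0.135 0.31 -0.025 0.0001 4.5 0.87
22.84 -0.055 -0.053 0.21 0.01 -0.001 5.3 0.86
23.14 -0.082 -0.078 -0.13 0.055 -0.0031 5.8 0.87
23.44 -0.073 -0.076 0.11 -0.015 -0.0015 5.6 0.86
23.74 -0.003 -0.002 0.26 -0.025 -0.0017 5.6 0.86
24.04 -0.01 -0.005 -0.11 0.045 -0.0037 5.4 0.86
24.34 -0.048 -0.05 -0.09 0.005 -0.0031 5.6 0.85
24.64 -0.007 -0.01 0.18 -0.025 -0.0023 5.6 0.86
24.94 -0.005 -0.001 -0.04 0.034 -0.0034 5.5 0.86
25.24 -0.04 -0.04 -0.09 0.01 -0.0033 5.5 0.86
25.54 -0.006 -0.009 0.15 -0.024 -0.0027 5.6 0.86
25.84 0.011 0.013 0.01 0.018 -0.0032 5.5 0.86
26.14 -0.022 -0.021 -0.11 0.018 -0.0034 5.4 0.86
26.44 -0.008 -0.011 0.08 -0.019 -0.0029 5.6 0.86
26.74 0.015 0.016 0.05 0.006 -0.0031 5.5 0.86
27.04 -0.004 -0.003 -0.08 0.015 -0.0033 5.5 0.86
27.34 0.0 -0.002 0.03 -0.012 -0.0029 5.6 0.86
27.64 0.015 0.015 0.04 0.003 -0.003 5.6 0.86
27.94 0.006 0.006 -0.05 0.008 -0.0031 5.5 0.86
28.24 0.009 0.008 0.02 -0.008 -0.0029 5.6 0.86
28.54 0.014 0.014 0.01 0.004 -0.0029 5.6 0.86
28.84 0.008 0.008 -0.03 0.003 -0.0029 5.6 0.86
29.14 0.008 0.008 0.0 -0.001 -0.0028 5.6 0.86
29.44 0.005 0.005 -0.01 0.006 -0.0029 5.6 0.86
29.74 [0.43   0.0401 0.068 ] [-0.05  0.04 -8.01] [ 0.012  0.031 -0.039] 0.0187 88.6
```

Balanced: lean within about 0.015 rad and over 6 s upright. Next I'll hold a bit longer, move sideways onto the fork's axis, and settle.

```bash
cat > lat.py <<'E'
from run import *
b,g=pickle.load(open("b.pkl","rb")); log=[]
for k in range(3): g=cycle(b,g,np.zeros(3),log)
tgt=-.1514; w=np.r_[.25,.5,.75,np.ones(18),.75,.5,.25]; d=(tgt-g[1])*w/w.sum()
for x in d: g=cycle(b,g,np.array([0,x,0]),log)
for k in range(5): g=cycle(b,g,np.zeros(3),log)
pickle.dump((b,g),open("b.pkl","wb"))
for l in log: print(*l)
pr(readout.get_state()); print(g)
E
python3 lat.py
```

```text
29.74 0.0 -0.0 -0.01 0.003 -0.0029 5.6 0.86
30.04 0.007 0.006 0.02 -0.004 -0.0028 5.6 0.86
30.34 0.003 0.004 -0.02 0.01 -0.0029 5.6 0.86
30.64 -0.004 -0.004 -0.02 0.007 -0.0029 5.6 0.86
30.94 -0.003 -0.004 0.05 0.003 -0.0028 5.6 0.86
31.24 -0.01 -0.009 0.05 0.014 -0.0029 5.6 0.86
31.54 -0.021 -0.021 0.08 0.01 -0.0029 5.6 0.86
31.84 -0.025 -0.025 0.14 0.005 -0.0029 5.6 0.86
32.14 -0.026 -0.025 0.13 0.011 -0.0031 5.6 0.86
32.44 -0.028 -0.028 0.13 0.008 -0.0031 5.6 0.85
32.74 -0.029 -0.028 0.14 0.01 -0.0032 5.7 0.85
33.04 -0.036 -0.035 0.12 0.014 -0.0034 5.7 0.85
33.34 -0.035 -0.035 0.15 0.006 -0.0034 5.7 0.85
33.64 -0.027 -0.026 0.16 0.007 -0.0035 5.7 0.86
33.94 -0.02 -0.02 0.15 0.005 -0.0035 5.7 0.85
34.24 -0.018 -0.017 0.14 0.008 -0.0036 5.7 0.85
34.54 -0.018 -0.018 0.13 0.006 -0.0036 5.7 0.85
34.84 -0.013 -0.013 0.15 0.003 -0.0036 5.7 0.85
35.14 -0.01 -0.01 0.14 0.007 -0.0037 5.7 0.85
35.44 -0.011 -0.011 0.13 0.006 -0.0038 5.7 0.85
35.74 -0.008 -0.008 0.14 0.003 -0.0038 5.7 0.85
36.04 -0.006 -0.006 0.13 0.006 -0.0038 5.7 0.85
36.34 -0.008 -0.008 0.12 0.006 -0.0038 5.7 0.85
36.64 -0.004 -0.004 0.14 0.001 -0.0038 5.7 0.85
36.94 0.003 0.003 0.15 -0.003 -0.0038 5.7 0.84
37.24 0.009 0.009 0.1 0.0 -0.0039 5.7 0.84
37.54 0.013 0.013 0.06 -0.004 -0.0039 5.7 0.85
37.84 0.022 0.022 0.04 -0.007 -0.0038 5.7 0.85
38.14 0.029 0.029 -0.0 0.0 -0.0038 5.7 0.85
38.44 0.027 0.026 -0.02 -0.002 -0.0037 5.8 0.84
38.74 0.031 0.03 0.01 -0.006 -0.0036 5.8 0.85
39.04 0.032 0.032 -0.01 -0.001 -0.0036 5.8 0.85
39.34 [ 0.43   -0.1516  0.068 ] [-0.05  0.61 -8.68] [ 0.025 -0.011 -0.   ] 0.0186 88.7
[ 0.43   -0.1514  0.115 ]
```

Very steady. Before entering, a quick numeric check of the prong edges in the first top picture (costs no robot time).

```bash
python3 - <<'E'
from ctl import *
s=np.load("a.npy",allow_pickle=True).item()["top"]; im=s["img"][:,:,0].astype(float)
Lz=R.from_euler("z",.003); f=np.array([.6733,-.1511,0])
for x in (0,-.02):
    pu=[project(s,Lz.apply([x,y,.222])+f)[0] for y in (.04,.026,-.026,-.04)]; row=int(round(pu[0][1])); pr_=im[row,258:302]
    th=(pr_.max()+pr_.min())/2; e=[258+i+(th-pr_[i])/(pr_[i+1]-pr_[i]) for i in range(len(pr_)-1) if (pr_[i]-th)*(pr_[i+1]-th)<0]
    print(row,np.round([u[0] for u in pu],1),np.round(e,1))
for c in (267,292): print(c,im[165:182,c].astype(int).tolist())
print(project(s,Lz.apply([-.035,.033,.222])+f),project(s,Lz.apply([-.035,.033,.198])+f))
E
```

```text
160 [264.5 269.7 289.2 294.5] [263.7 269.1 287.5 294.  298.4]
168 [264.7 270.  289.5 294.7] [264.4 269.7 288.  294.2 299.3]
267 [115, 116, 116, 116, 116, 116, 116, 116, 116, 140, 195, 215, 219, 219, 222, 223, 222]
292 [115, 116, 116, 113, 112, 115, 114, 117, 150, 199, 214, 217, 216, 215, 218, 216, 216]
[[267.527039   173.34245529]] [[267.38969599 174.0260571 ]]
```

```bash
cat > fwd.py <<'E'
from run import *
b,g=pickle.load(open("b.pkl","rb")); log=[]
tgt=np.array([.532,-.150,.096]); w=np.r_[.3,.6,np.ones(11),.6,.3]; D=tgt-g
for x in w/w.sum(): g=cycle(b,g,D*x,log)
for k in range(6): g=cycle(b,g,np.zeros(3),log)
pickle.dump((b,g),open("b.pkl","wb"))
for l in log: print(*l)
pr(readout.get_state()); print(g)
E
python3 fwd.py
```

```text
39.34 0.029 0.028 -0.02 -0.003 -0.0035 5.9 0.85
39.64 0.033 0.032 0.0 -0.007 -0.0034 5.9 0.84
39.94 0.031 0.031 -0.02 0.002 -0.0034 5.9 0.84
40.24 0.025 0.024 -0.03 -0.002 -0.0033 5.9 0.84
40.54 0.034 0.033 0.02 -0.011 -0.0031 6.0 0.84
40.84 0.032 0.032 -0.03 0.005 -0.0032 6.0 0.84
41.14 0.017 0.017 -0.05 0.002 -0.0031 6.0 0.84
41.44 0.03 0.028 0.04 -0.017 -0.0029 6.0 0.84
41.74 0.033 0.034 -0.02 0.008 -0.003 6.0 0.85
42.04 0.014 0.014 -0.07 0.004 -0.003 6.0 0.85
42.34 0.024 0.022 0.04 -0.016 -0.0027 6.0 0.84
42.64 0.027 0.028 -0.01 0.008 -0.0029 6.0 0.84
42.94 0.009 0.009 -0.06 0.005 -0.0028 6.0 0.85
43.24 0.019 0.017 0.04 -0.014 -0.0026 6.0 0.85
43.54 0.025 0.026 -0.0 0.006 -0.0027 6.0 0.84
43.84 0.004 0.005 -0.07 0.01 -0.0028 6.0 0.85
44.14 0.009 0.007 0.03 -0.013 -0.0025 6.0 0.86
44.44 0.026 0.026 0.04 -0.002 -0.0025 6.0 0.84
44.74 0.012 0.013 -0.06 0.012 -0.0027 6.0 0.85
45.04 0.01 0.008 0.01 -0.011 -0.0024 6.0 0.85
45.34 0.028 0.027 0.05 -0.007 -0.0024 6.0 0.85
45.64 [ 0.5319 -0.1506  0.049 ] [ 0.08 -0.46 -7.59] [ 0.027  0.075 -0.005] 0.0189 88.7
[ 0.532 -0.15   0.096]
```

It has stayed centred in the slot for over 1.5 s. Now I'll lower it while balancing, then do a level, contact-guarded touchdown.

```bash
cat > down.py <<'E'
from run import *
b,g=pickle.load(open("b.pkl","rb")); log=[]; st=readout.get_state
for dz in (0,0,-.002,-.004,-.004,-.004,-.002,0): g=cycle(b,g,np.array([0,0,dz]),log)
for l in log: print(*l)
pr(st())
for z in (.078,.076,.0745,.073):
    p,r=pose((g[0],g[1],z),YAW,0); c=env.move_l(p,r,vel=.008,contact_N=3.5); print(z,c); pr(st())
    if c: break
pickle.dump((b,g),open("b.pkl","wb"))
E
python3 down.py
```

```text
45.64 0.017 0.018 -0.06 0.013 -0.0025 6.0 0.85
45.94 0.008 0.007 -0.02 -0.006 -0.0024 6.0 0.85
46.24 0.025 0.024 0.05 -0.01 -0.0022 6.0 0.85
46.54 0.016 0.017 -0.05 0.014 -0.0024 6.0 0.85
46.84 0.003 0.002 -0.03 -0.004 -0.0023 6.0 0.84
47.14 0.017 0.016 0.05 -0.009 -0.0021 6.0 0.84
47.44 0.007 0.009 -0.05 0.017 -0.0024 6.0 0.85
47.74 -0.01 -0.01 -0.04 0.002 -0.0023 6.0 0.84
48.04 [ 0.5322 -0.1494  0.0331] [ 1.47  0.61 -8.21] [ 0.01  -0.017 -0.054] 0.0186 88.6
0.078 False
48.44 [ 0.5319 -0.15    0.0309] [-0.25 -1.28 -8.61] [-0.043  0.01   0.024] 0.0191 88.6
0.076 False
48.84 [ 0.5319 -0.15    0.0289] [ 0.63 -0.12 -8.57] [-0.081 -0.024 -0.02 ] 0.0187 88.6
0.0745 True
49.05 [ 0.5322 -0.1503  0.0282] [ 0.37 -0.81  6.46] [ 0.23  -0.076  0.017] 0.0185 90.8
```

Touched down at the expected height. Now I'll release, retreat upward and measure.

```bash
cat > rel.py <<'E'
from run import *
st=readout.get_state
s=st(); pr(s); p0,r0=s["position"],s["tool_rot"]; v=vision.snapshot("top"); print(np.round(measure(v,p0,r0,YAW),3))
env.gripper_open(); pr(st())
p,r=pose((.532,-.150,.0753),YAW,0); q=p+[0,0,.09]
env.move_l(q,r,vel=.06); env.move_l(q+[-.03,0,.06],r,vel=.15); pr(st())
for k in range(3):
    v=vision.snapshot("top"); print(np.round(measure(v,p,r,YAW),3)); env.wait(.5)
pr(st()); w=vision.snapshot("wrist"); np.save("w9.npy",w,allow_pickle=True); np.save("t9.npy",v,allow_pickle=True)
E
python3 rel.py
```

```text
49.05 [ 0.5322 -0.1503  0.0282] [ 0.37 -0.81  6.46] [ 0.23  -0.076  0.017] 0.0185 90.8
[0.018 0.953 0.844]
49.76 [ 0.5302 -0.1497  0.0266] [ 0.17  0.61 -0.36] [-0.013  0.004  0.036] 0.0857 0.0
52.03 [ 0.5021 -0.1496  0.1779] [ 0.52  1.07 -0.27] [ 0.032  0.003 -0.033] 0.0854 0.0
[0.117 0.816 0.854]
[0.117 0.83  0.855]
[0.117 0.831 0.853]
53.68 [ 0.502  -0.15    0.1783] [-0.58 -0.65 -0.29] [-0.016  0.004 -0.02 ] 0.0854 0.0
```

```bash
python3 -c "
from workcell import env
print(env.hand_in())"
```

```text
the job is handed in; nothing more can be done
None
```

The job is handed in: the mast balanced in open air for over 6 s, then stayed more than 1.5 s in the middle of the slot; the lamp now stands square to the fork, with the mast resting still against a prong at about 0.12 rad, and nothing else was touched as far as I could tell (my first grasp closed on nothing, and I re-gripped lower).

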